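# Open the folding tablet stand and put the tablet on it

## Robot

A 6-joint arm with a two-finger parallel gripper is mounted at the origin on a cart in front of the work surface, level with it; the furniture and walls round the work are solid. World frame = base frame: x ahead of the robot, y to its left, z up, the work surface at z = 0. Lengths are in m, angles in rad, forces in N, time in s.
With the tool pointing down it reaches from about 0.3 to 0.875 m from the base axis. Payload 6.4 kg.
Tool frame: the origin (TCP) lies between the finger pads; the fingertips stand 8 mm ahead of it and the grasp point (between the pads) lies 11 mm behind it (tip_reach is the distance from the TCP to the fingertips, in m); z points along the fingers, y is the line along which they close (so a half turn about z gives the same grasp; the last joint's range is limited). The gripper opens to 88 mm and grips with 3 to 60 N. Pads are 18 mm wide; open, the fingers measure 123 mm over their backs; the gripper's body (75 mm by 187 mm) begins 45 mm behind the grasp point.
Start: joints at [-1.329, 0.181, 1.607, -0, 1.354, -0.206], TCP at [0.249, -0.518, 0.247] pointing down, gripper open.
Joint ranges: [-2.99, 2.99], [-0.89, 2.07], [0.3, 2.58], [-1.14, 4.28], [0, 2.63], [-3.12, 3.12]. Speed limits (rad/s): [2.57, 2.57, 3.01, 3.14, 3.14, 3.14].

## Interface

Orientations are given as a unit quaternion [w, x, y, z].
In Python, from workcell import * gives the robot as it stands. The module is installed in compiled form; this text tells all that it offers.
- The arm moves only by the tool send_rows, never from a script. Its arguments are lists of equal length, an entry for each row: "grip": the opening in per cent of the stroke, from 0 (shut) to 100 (fully open); "slide": the shift along the world's x, y, z in m, a list of three; "spin": the turn about the world's z in rad. In form: {"grip": [grip, ...], "slide": [[x, y, z], ...], "spin": [spin, ...]}. A call has exactly 8 rows; each row is the pose to reach, as a shift and turn from the pose commanded when the call began; what a row does not reach only later rows make up. A row lasts 1/8 s, in which the tool goes at most 62.5 mm and 10.7 degrees, less where a joint would pass 70% of its speed; a pose out of reach is approached as far as the arm can. A call with a gripper value outside its range is refused whole. The fingers move at their own pace and stop on an object; the grip force is fixed at half the most. Time passes only in rows, so rows that repeat a pose let the fingers close, or fill a call up. It gives the time, the measured TCP pose, the force, the opening and the grip force at its end, in the units of the state.
- sense(): the state, without advancing time (a new reading comes with each control period).
- capture(name): name is "scene" or "side" or "wrist"; returns (picture, depth): 400x640x3 uint8, red, green, blue; 400x640 float32, m along the optical axis (not along the pixel's ray), 0 where there is no reading.
- camera_params(name): a dict with "K" (3x3 intrinsics, pixels), "k1" (the pictures are not rectified: a ray, as slopes to the right and down, at radius r is drawn at 1 + k1 r^2 times it, then the intrinsics apply), "rvec" (rotation vector, rad) and "tvec" (3), from world to camera coordinates, as OpenCV has them. Camera axes: x right, y down, z forward; pixel columns grow to the right and rows downward; lengths in m; the calibration is good to about 2 mm. A picture is of the moment at which its call begins: read the wrist's pose just before it. camera_params takes no time and is no camera call; for the wrist camera it gives the pose at the moment of the call.
- job_done(): hands the job in; it is judged then, once.
Trained networks look in the newest picture that a camera, given by its name, has taken for a name from the list of things; names that differ only in an ending like _2 or _b are one class to them, and where a whole thing is asked for, a point or a joint stands for the part that bears it (a point fixed in the world has none). Each returns a list of dicts, best first, with "confidence" (0 to 1); they miss things now and then, are a little off and sometimes report something else, mostly with a low value. They report only what shows in the picture. A call takes as long as a camera call.
- find_in(label, camera): "xy" ([column, row] in pixels, amid what is visible of it).
- place_of(label, camera): "xy" ([column, row] in pixels: a listed point, or the origin of a listed thing).
The state is a dict: "time": time; "q": joint angles; "dq": joint speeds; "joint_torque": joint torques, N m; "tool_pos": TCP position; "orientation": TCP orientation; "contact_force": force on the tool from outside, world axes, zero at the start; "wrist_torque": the same for the moment, N m; "gripper_width": finger opening in m; "grasp_force": force on a finger pad.
Only numpy, scipy, OpenCV 4.12 (cv2) and the standard library are available. Lean on these libraries where they do the work, as an engineer would, in place of code of your own. Each camera call takes 0.05 s, during which the arm holds its last target. There are 200 camera calls.

## Task

Get the recipe tablet ready for cooking: swing the folded stand's back panel up and over until it snaps fully open, then lift the tablet out of its charging dock and set it on the middle of the stand's ledge, squarely leaning back against the panel with its screen facing the front of the stand. Set it down, don't drop it; keep the stand where it is and don't disturb the other things on the sideboard.

Things in the scene. Friction and masses are not known exactly. Their poses are not given: they have to be found in the camera images.
- stand: Small folding tablet stand, loose, about 2 kg on rubber feet. Dark steel base plate 100 (x) x 146 (y) mm, top 12 mm above the sideboard. Origin: on the sideboard under the stand's middle; x points from the front (reader's side) to the back, z up; the plate runs from x = -48 to +52 mm. Two rubber posts, 8 mm thick, stand under the folded panel at x = -40, y = +-44 mm, 40 mm high
- stand_panel (a joint): Hinge of the wooden back panel. 0 = folded, level, free edge to the front; it opens upward and backward about the stand's +y to a stop at 1.92 rad (20 deg past upright). A tension spring each side (y = +-62..71 mm) works over centre: below about 1.0 rad it pulls shut, beyond 1.1 rad the panel swings by itself to the stop and stays. Lifting the free edge takes 3 to 4 N at first, less later
- stand_hinge (a point): Point on the panel's hinge axis, midway; in the stand's frame x = +30, y = 0, z = 46 mm. The axis runs along the stand's y between cheeks at y = +-56 to +-61 mm
- panel_edge (a point): Middle of the panel's free edge, 100 mm from the hinge axis, in the panel's middle plane; x from free edge to hinge, y along the hinge. The panel is 106 mm wide and 8 mm thick; folded, its underside is 42 mm above the sideboard and its free edge overhangs the base plate's front by 22 mm with nothing below. The underside is the face on which the tablet will lean
- stand_ledge (a point): Where the middle of the tablet's lower edge face belongs when it leans flush on the open panel (long axis 20 deg back): stand x = +9, y = 0, z = +14 mm. The ledge is the plate's top (z = 12) between the hinge and a lip 104 mm long, from x = -12 to -6 mm, top at z = 24 mm; slid forward to the lip the tablet leans up to 26 deg
- books_end (a point): Foot of the left (+y) end of a fixed row of upright books that stands between the stand and the dock: the row runs 275 mm to the right (-y) of this point, 190 mm deep (95 mm to either side in x), up to 282 mm tall. There is a free strip 100 mm wide before the books. The oven tower's tall side wall rises 600 mm to the left (+y) of this point, the room's wall 175 mm behind it
- dock: White charging dock, fixed to the sideboard, 78 (x) x 132 (y) mm. Origin: on the sideboard under the middle of its slot; x from front to back. Slot along y, open at both ends, 17 mm wide (x = -8.5 to +8.5 mm), floor at z = 12 mm; front wall up to z = 34, back wall (x = +8.5 to +22.5 mm) up to z = 66 mm
- tablet: Small tablet computer standing portrait-way in the dock's slot, 10 (x) x 120 (y) x 180 (z) mm, 0.24 to 0.39 kg, aluminium back and black screen. Origin: middle of its lower edge face; z along the tablet to its top edge, x from the screen to the back. In the slot it leans back about 6 deg on the back wall
- tablet_top (a point): Middle of the tablet's top edge, 180 mm from its lower edge; axes as the tablet's
- vase: dark grey vase, 92 mm across, 200 mm tall; bystander, origin under its centre
- candle: candle in a glass tumbler, 76 mm across, 90 mm tall; bystander, origin under its centre
- mug: white patterned mug, 62x88 mm, 50 mm tall; bystander, origin under its centre
- timer: round kitchen timer, black top on a white drum, 61 mm across, 52 mm tall; bystander, origin under its centre
- matchbox: red matchbox lying flat, 36x52x14 mm; bystander, origin under its centre
- mill: turned wooden pepper mill, 58 mm across, 165 mm tall; bystander, origin under its centre
- teaspoon: steel teaspoon lying flat, 130x27x11 mm; bystander, origin under its centre
- spice_jar: spice jar with a dark cap, 41 mm across, 105 mm tall; bystander, origin under its centre

How it is judged:
On the way:
1. the stand's panel is snapped fully open (to within 0.1 rad of its stop) (value of joint stand_panel above 1.82 rad), for 0.2 s.
At the end, for the whole second after the job is handed in: The panel is open to within 0.1 rad of its stop, and the tablet rests on the ledge, released and still, behind the lip, within 30 mm of the stand's middle, square to within 0.25 rad, leaning back 10 to 34 deg with the screen to the front (value of joint stand_panel above 1.82 rad and angle between stand's own z axis and vertical below 0.06 rad and x of tablet in the frame of stand between -0.012 and 0.02 m and y of tablet in the frame of stand between -0.03 and 0.03 m and z of tablet in the frame of stand between 0.006 and 0.026 m and angle between tablet's own z axis and vertical below 0.6 rad and angle between tablet's own x axis and vertical above 1.75 rad and angle between the y axis of tablet and the y axis of stand, either way round below 0.25 rad and linear speed of tablet below 0.02 m/s and velocity of joint stand_panel below 0.1 rad/s); the robot touches nothing.
It fails at once if the stand is pushed more than 50 mm from its place (distance of stand from where it was at the start of the episode above 0.05 m).
It fails at once if the stand tips by more than 0.25 rad (angle between stand's own z axis and vertical above 0.25 rad).
It fails at once if the tablet is dropped or slammed on the stand (more than 40 N) (contact force between tablet and stand above 40 N).
It fails at once if a bystander is moved more than 40 mm (distance of any of vase, candle, mug, timer, matchbox, mill, teaspoon, spice_jar from where it was at the start of the episode above 0.04 m).
It also fails if it takes over 72 s, if anything falls off the work surface, if the arm or the gripper's body presses on something with over 40 N, if the wrist force passes 120 N, or if a joint passes its speed limit or range.

## Working session

There is one attempt and no reset: what is moved stays moved. The work goes in short steps, Python scripts to look and compute and a tool call to move; the robot and the scene stay as the last step left them, time stands still between calls to the robot, and variables do not carry over. Pictures are saved under pics/ and viewed, at most 11 in all, crops included, and the job is handed in when it is done.

Besides the shell and the picture viewer there is one more tool, called after "Call:" as name(argument=value, ...), one argument or row to a line, values as JSON. send_rows: Moves the arm, as the interface text tells. Its arguments: {"type":"object","properties":{"grip":{"type":"array"},"slide":{"type":"array"},"spin":{"type":"array"}},"required":["grip","slide","spin"]}

```bash
mkdir -p pics; cat > h.py <<'E'
from workcell import *
import numpy as np, cv2
def ray(cam,uv,p=None):
    p=p or camera_params(cam);K=np.array(p["K"],float);k=p["k1"]
    u=cv2.undistortPoints(np.array([[uv]],float),K,np.array([k,0,0,0,0.]))[0,0]
    R=cv2.Rodrigues(np.array(p["rvec"],float))[0];t=np.array(p["tvec"],float).ravel()
    return -R.T@t, R.T@np.array([u[0],u[1],1.]),
def at_z(cam,uv,z,p=None):
    o,d=ray(cam,uv,p);return o+d*(z-o[2])/d[2]
def at_d(cam,uv,D,p=None):
    o,d=ray(cam,uv,p);u,v=np.round(uv).astype(int);w=D[max(v-1,0):v+2,max(u-1,0):u+2];w=w[w>0]
    return o+d*np.median(w) if w.size else None
def proj(cam,P,p=None):
    p=p or camera_params(cam)
    return cv2.projectPoints(np.array(P,float).reshape(-1,1,3),np.array(p["rvec"],float),np.array(p["tvec"],float),np.array(p["K"],float),np.array([p["k1"],0,0,0,0.]))[0][:,0]
def shot(cam,name):
    im,D=capture(cam);cv2.imwrite(f"pics/{name}.png",im[:,:,::-1]);np.save(f"pics/{name}.npy",D);return im,D
E
python3 - <<'E'
from h import *
np.set_printoptions(precision=3,suppress=True)
print(sense())
for c in("scene","side"):
    im,D=shot(c,c+"0")
    o,d=ray(c,(320,200));print(c,o,d)
    for l in "stand stand_hinge panel_edge stand_ledge books_end dock tablet tablet_top vase candle mug timer matchbox mill teaspoon spice_jar".split():
        for r in place_of(l,c)[:2]:
            print(l,np.round(r["xy"]),round(r["confidence"],2),at_z(c,r["xy"],{"stand_hinge":.046,"panel_edge":.046,"stand_ledge":.014,"tablet":.012,"tablet_top":.19}.get(l,0)),at_d(c,r["xy"],D))
a=cv2.imread("pics/scene0.png");b=cv2.imread("pics/side0.png")
cv2.imwrite("pics/both0.png",cv2.resize(np.vstack([a,b]),(480,600),interpolation=cv2.INTER_AREA))
E
```

```text
{'time': 0.0, 'q': array([-1.329,  0.182,  1.608,  0.   ,  1.354, -0.206]), 'dq': array([ 0.   ,  0.001,  0.001, -0.   ,  0.001,  0.   ]), 'joint_torque': array([ -0.001, -43.388, -34.185,   0.07 ,   0.039,  -0.   ]), 'tool_pos': array([ 0.249, -0.518,  0.246]), 'orientation': array([-0.001,  0.975,  0.222, -0.   ]), 'contact_force': array([-0.228, -0.241,  1.197]), 'wrist_torque': array([-0.068, -0.05 ,  0.002]), 'grasp_force': 0.0, 'gripper_width': 0.0883514419280563}
scene [-0.033  0.511  1.109] [ 0.466 -0.411 -0.783]
stand [280. 269.] 0.66 [0.501 0.205 0.   ] [0.477 0.219 0.05 ]
stand_hinge [267. 261.] 0.96 [0.526 0.229 0.046] [0.542 0.221 0.014]
panel_edge [303. 261.] 0.58 [0.453 0.148 0.046] [0.454 0.148 0.046]
stand_ledge [278. 267.] 0.83 [0.503 0.208 0.014] [0.485 0.218 0.052]
books_end [332. 213.] 0.92 [ 0.557 -0.068  0.   ] [ 0.557 -0.068  0.001]
vase [186. 273.] 0.59 [0.677 0.437 0.   ] [0.65  0.44  0.042]
candle [302. 202.] 0.64 [ 0.661 -0.016  0.   ] [0.628 0.009 0.052]
timer [278. 213.] 0.67 [0.677 0.077 0.   ] [0.654 0.091 0.036]
matchbox [343. 259.] 0.63 [0.399 0.029 
[... 799 characters left out ...]
.376  0.19 ] [ 0.457 -0.324  0.057]
tablet_top [311. 168.] 0.19 [0.536 0.111 0.19 ] [0.528 0.226 0.047]
vase [350. 145.] 0.97 [0.693 0.412 0.   ] [0.692 0.399 0.015]
candle [341. 222.] 0.59 [ 0.662 -0.002  0.   ] [ 0.652 -0.152  0.245]
mug [276. 254.] 0.6 [ 0.419 -0.163  0.   ] [ 0.424 -0.182  0.039]
timer [279. 289.] 0.57 [ 0.445 -0.303  0.   ] [ 0.453 -0.33   0.069]
timer [347. 202.] 0.48 [0.685 0.094 0.   ] [0.682 0.067 0.04 ]
matchbox [277. 212.] 0.51 [0.4   0.026 0.   ] [0.402 0.017 0.014]
mill [349. 188.] 0.63 [0.692 0.164 0.   ] [0.69  0.139 0.034]
teaspoon [287. 148.] 0.59 [0.407 0.374 0.   ] [0.408 0.366 0.009]
spice_jar [352. 320.] 0.75 [ 0.709 -0.401  0.   ] [ 0.704 -0.421  0.062]
```

View pics/scene0.png

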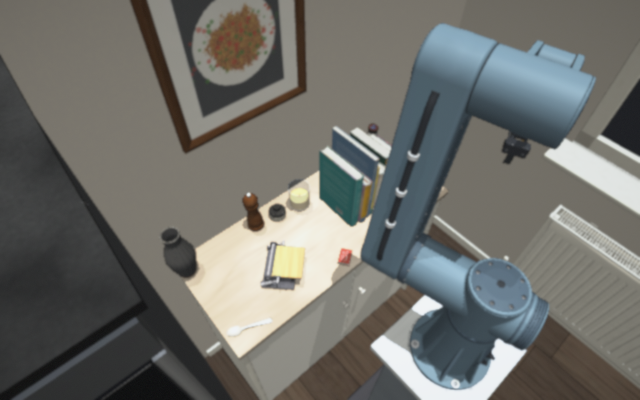

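View pics/side0.png

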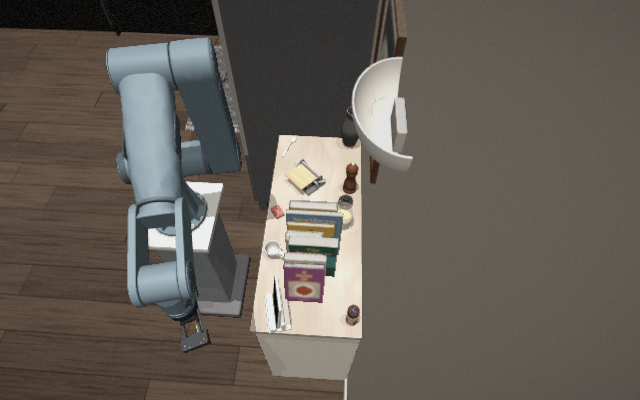

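The scene picture shows the folded stand with its yellow panel at (285,263) and the books at (350,180). The side picture shows the stand at (305,178), the dock with the tablet at (275,305) and the mug at (273,248). The stand is turned by about 45°. I'll take a closer look with the wrist camera over the dock.

Call:
send_rows(
  grip=[100,100,100,100,100,100,100,100],
  slide=[
    [0,0.02,0.06],
    [0.02,0.04,0.12],
    [0.05,0.08,0.17],
    [0.08,0.12,0.2],
    [0.1,0.14,0.2],
    [0.1,0.14,0.2],
    [0.1,0.14,0.2],
    [0.1,0.14,0.2],
  ],
  spin=[0,0,0,0,0,0,0,0],
)

```text
time: 2.7
tool_pos: [0.3482, -0.379, 0.4459]
orientation: [-0.001, 0.975, 0.221, -0.0]
contact_force: [0.2, 0.0, -0.3]
gripper_width: 0.0886
grasp_force: 0.0
```

```bash
python3 - <<'E'
from h import *
np.set_printoptions(precision=3,suppress=True)
s=sense();print(s["tool_pos"],s["orientation"])
p=camera_params("wrist");im,D=shot("wrist","w1");print(ray("wrist",(320,200),p))
for l in "dock tablet tablet_top books_end mug".split():
    for r in place_of(l,"wrist")[:2]:
        print(l,np.round(r["xy"]),round(r["confidence"],2),at_z("wrist",r["xy"],{"tablet":.012,"tablet_top":.19}.get(l,0),p),at_d("wrist",r["xy"],D,p))
E
```

```text
[ 0.348 -0.379  0.446] [-0.001  0.975  0.221 -0.   ]
(array([ 0.417, -0.347,  0.584]), array([-0.255, -0.132, -0.958]))
dock [345. 115.] 0.63 [ 0.445 -0.394  0.   ] [ 0.441 -0.388  0.071]
tablet [342. 115.] 0.82 [ 0.442 -0.389  0.012] [ 0.44  -0.386  0.049]
tablet_top [362.  99.] 0.84 [ 0.464 -0.39   0.19 ] [ 0.463 -0.39   0.19 ]
mug [234.  77.] 0.62 [ 0.415 -0.167  0.   ] [ 0.415 -0.17   0.01 ]
```

View pics/w1.png

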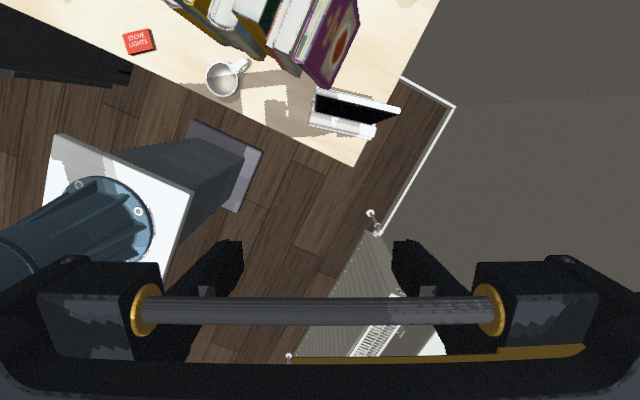

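The wrist picture shows the tablet in the dock at (350,108), the mug at (225,78) and the matchbox at (138,40). Next I'll fit the tablet's top edge from depth and move over the stand.

```bash
cat >> h.py <<'E'
def cloud(cam,D,p,step=1):
    v,u=np.mgrid[0:400:step,0:640:step];v=v.ravel();u=u.ravel();z=D[v,u];m=z>0;u,v,z=u[m],v[m],z[m]
    K=np.array(p["K"],float)
    q=cv2.undistortPoints(np.stack([u,v],1).astype(float).reshape(-1,1,2),K,np.array([p["k1"],0,0,0,0.]))[:,0]
    R=cv2.Rodrigues(np.array(p["rvec"],float))[0];t=np.array(p["tvec"],float).ravel()
    C=np.c_[q*z[:,None],z];return (C-t)@R,u,v
def rect(P):
    (c,s,a)=cv2.minAreaRect(P[:,:2].astype(np.float32)*1000);return np.round(c,1),np.round(s,1),round(a,1)
E
python3 - <<'E'
from h import *
p=camera_params("wrist");D=np.load("pics/w1.npy")
P,u,v=cloud("wrist",D,p)
m=(P[:,0]>.35)&(P[:,0]<.56)&(P[:,1]<-.28)&(P[:,1]>-.5)&(u>290)&(u<420)&(v<145)
for lo,hi in((.183,.2),(.16,.18),(.055,.075),(.025,.04)):
    k=m&(P[:,2]>lo)&(P[:,2]<hi);print(lo,k.sum(),rect(P[k]) if k.sum()>5 else "", P[k].mean(0).round(4))
b=(P[:,2]>.21)&(P[:,2]<.3)&(P[:,1]<0)&(v<140);print("books",P[b].min(0),P[b].max(0))
E
```

```text
0.183 2101 (array([ 481.8, -349. ]), array([178.2,  83.8]), 60.4) [ 0.4909 -0.3275  0.1903]
0.16 629 (array([ 476.4, -349.9]), array([168. ,  90.9]), 55.4) [ 0.4904 -0.3344  0.1703]
0.055 288 (array([ 469.9, -354.7]), array([156.7, 101.8]), 47.5) [ 0.4899 -0.3431  0.0654]
0.025 945 (array([ 457.7, -362.6]), array([174. , 115.7]), 46.2) [ 0.4374 -0.3876  0.034 ]
books [ 0.46478745 -0.24285092  0.21009352] [ 0.516366   -0.14062482  0.23882573]
```

Call:
send_rows(
  grip=[50,0,0,0,0,0,0,0],
  slide=[
    [0,0.06,0],
    [0,0.12,0],
    [0,0.18,0],
    [0,0.24,0],
    [0,0.3,0],
    [0,0.36,0],
    [0,0.42,0],
    [0.01,0.46,-0.02],
  ],
  spin=[0,0.1,0.2,0.3,0.39,0.39,0.39,0.39],
)

```text
time: 4.0
tool_pos: [0.359, 0.0839, 0.4284]
orientation: [0.001, 0.913, 0.407, 0.002]
contact_force: [-0.4, -0.7, -1.0]
gripper_width: 0.0102
grasp_force: 0.0
```

```bash
python3 - <<'E'
from h import *
np.set_printoptions(precision=3,suppress=True)
s=sense();print(s["tool_pos"],s["orientation"])
p=camera_params("wrist");im,D=shot("wrist","w2")
for l in "stand stand_hinge panel_edge stand_ledge".split():
    for r in place_of(l,"wrist")[:2]:
        print(l,np.round(r["xy"]),round(r["confidence"],2),at_z("wrist",r["xy"],{"stand_hinge":.046,"panel_edge":.046,"stand_ledge":.014}.get(l,0),p),at_d("wrist",r["xy"],D,p))
P,u,v=cloud("wrist",D,p);np.savez("pics/w2c.npz",P=P,u=u,v=v)
m=(P[:,0]>.4)&(P[:,0]<.6)&(P[:,1]<.32)&(P[:,1]>.1)
hsv=cv2.cvtColor(im,cv2.COLOR_RGB2HSV)[v,u]
for lo,hi in((.045,.06),(.006,.018)):
    k=m&(P[:,2]>lo)&(P[:,2]<hi);print(lo,k.sum(),rect(P[k]),np.median(P[k],0))
k=m&(P[:,2]>.044)&(P[:,2]<.056)&(hsv[:,0]>15)&(hsv[:,0]<35)&(hsv[:,1]>120)
print("panel",k.sum(),rect(P[k]),np.median(P[k],0))
E
```

```text
[0.359 0.084 0.428] [0.001 0.913 0.407 0.002]
stand [331.  58.] 0.77 [0.502 0.203 0.   ] [0.494 0.198 0.051]
stand [440. 148.] 0.2 [ 0.559 -0.072  0.   ] [ 0.559 -0.071  0.001]
stand_hinge [331.  36.] 0.82 [0.518 0.224 0.046] [0.517 0.223 0.051]
panel_edge [332.  96.] 0.72 [0.455 0.15  0.046] [0.454 0.15  0.051]
panel_edge [477. 280.] 0.56 [ 0.447 -0.351  0.046] [ 0.446 -0.332  0.066]
stand_ledge [331.  55.] 0.66 [0.503 0.206 0.014] [0.497 0.202 0.05 ]
0.045 4333 (array([490.1, 188.2]), array([111.9, 147.8]), 44.5) [0.488 0.187 0.05 ]
0.006 833 (array([502.5, 201.3]), array([102.5, 146.1]), 44.9) [0.514 0.219 0.012]
panel 306 (array([450.8, 167. ]), array([75.7, 65.2]), 81.9) [0.461 0.18  0.05 ]
```

View pics/w2.png

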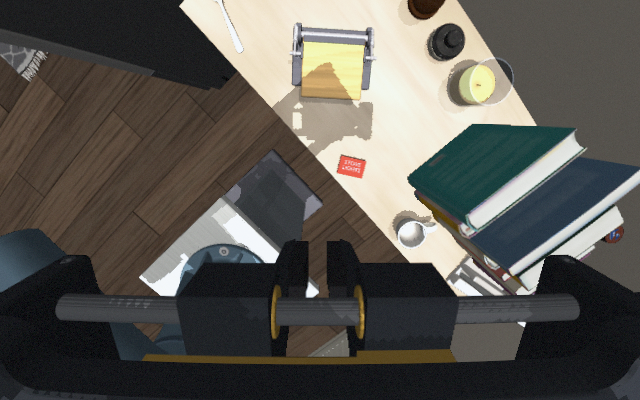

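The wrist picture shows the folded stand at the top: the panel's free edge runs from (302,97) to (361,99) and the hinge side is at row 35. The plate fit gives a stand yaw of about 45° and an origin near (0.501, 0.200). I'll bring the closed fingers down in front of the free edge.

Call:
send_rows(
  grip=[0,0,0,0,0,0,0,0],
  slide=[
    [0.02,0.02,-0.05],
    [0.04,0.03,-0.1],
    [0.06,0.04,-0.15],
    [0.068,0.047,-0.2],
    [0.068,0.047,-0.25],
    [0.068,0.047,-0.3],
    [0.068,0.047,-0.34],
    [0.068,0.047,-0.34],
  ],
  spin=[-0.054,-0.054,-0.054,-0.054,-0.054,-0.054,-0.054,-0.054],
)

```text
time: 5.25
tool_pos: [0.4253, 0.1269, 0.0846]
orientation: [-0.001, 0.925, 0.381, -0.003]
contact_force: [0.4, -0.7, 0.2]
gripper_width: 0.0003
grasp_force: 0.0
```

```bash
python3 - <<'E'
from h import *
np.set_printoptions(precision=4,suppress=True)
s=sense();print(s["tool_pos"],s["orientation"],s["contact_force"])
p=camera_params("wrist");im,D=shot("wrist","w3")
P,u,v=cloud("wrist",D,p)
m=(P[:,0]>.4)&(P[:,0]<.6)&(P[:,1]<.32)&(P[:,1]>.1)&(v<230)
for lo,hi in((.046,.054),(.008,.016)):
    k=m&(P[:,2]>lo)&(P[:,2]<hi);print(lo,k.sum(),rect(P[k]),np.median(P[k],0))
im2,Ds=shot("scene","s3");ps=camera_params("scene")
P,u,v=cloud("scene",Ds,ps)
for l in ("stand_hinge","panel_edge"):
    for r in place_of(l,"wrist")[:1]: print(l,np.round(r["xy"]),round(r["confidence"],2),at_z("wrist",r["xy"],.046,p))
E
```

```text
[0.4253 0.1269 0.0846] [-0.001   0.9248  0.3806 -0.003 ] [ 0.4202 -0.746   0.2453]
0.046 34442 (array([487.8, 186.8]), array([104.6, 149.5]), 44.2) [0.4905 0.1894 0.0502]
0.008 1802 (array([500.4, 199.1]), array([ 95.3, 147.4]), 44.4) [0.4664 0.2154 0.0121]
stand_hinge [318.   9.] 0.83 [0.5207 0.2214 0.046 ]
panel_edge [322. 184.] 0.55 [0.4511 0.1484 0.046 ]
```

View pics/w3.png

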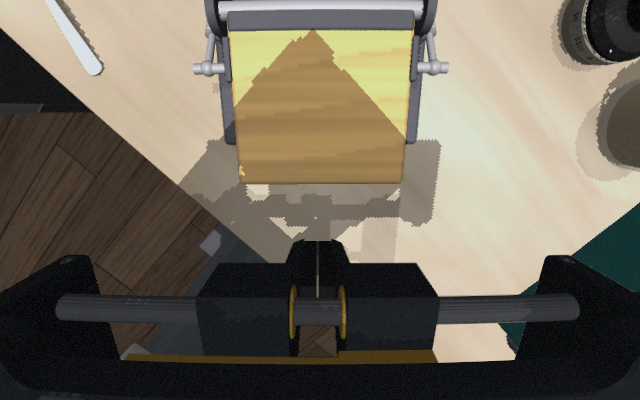

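The wrist picture shows the fingers at (317,250) centred and square before the free edge at row 183. I'll go down and close the gap.

Call:
send_rows(
  grip=[0,0,0,0,0,0,0,0],
  slide=[
    [0,0,-0.02],
    [0,0,-0.04],
    [0,0,-0.05],
    [0.006,0.006,-0.05],
    [0.01,0.01,-0.05],
    [0.014,0.014,-0.05],
    [0.017,0.017,-0.05],
    [0.019,0.019,-0.05],
  ],
  spin=[0,0,0,0,0,0,0,0],
)

```text
time: 6.45
tool_pos: [0.4436, 0.1451, 0.0369]
orientation: [0.001, 0.924, 0.383, -0.004]
contact_force: [-16.2, -25.9, 23.4]
gripper_width: 0.0006
grasp_force: 15.2
```

Call:
send_rows(
  grip=[0,0,0,0,0,0,0,0],
  slide=[
    [0,0,0.004],
    [0,0,0.008],
    [0,0,0.012],
    [0.001,0.001,0.016],
    [0.001,0.001,0.02],
    [0.002,0.002,0.024],
    [0.002,0.002,0.028],
    [0.002,0.002,0.03],
  ],
  spin=[0,0,0,0,0,0,0,0],
)

```text
time: 7.45
tool_pos: [0.4457, 0.1483, 0.0657]
orientation: [0.0, 0.924, 0.382, -0.003]
contact_force: [-3.9, -7.4, -1.1]
gripper_width: 0.0006
grasp_force: 4.1
```

```bash
python3 - <<'E'
from h import *
np.set_printoptions(precision=4,suppress=True)
s=sense();print(s["tool_pos"],s["contact_force"])
p=camera_params("wrist");im,D=shot("wrist","w4")
P,u,v=cloud("wrist",D,p)
a=np.pi/4;S=np.c_[(P[:,0]-.5011)*np.cos(a)+(P[:,1]-.1999)*np.sin(a),-(P[:,0]-.5011)*np.sin(a)+(P[:,1]-.1999)*np.cos(a),P[:,2]]*1000
m=(abs(S[:,1])<50)&(v<235)&(S[:,2]>20)
for x in range(-80,40,10):
    k=m&(abs(S[:,0]-x)<3);print(x,k.sum(),np.median(S[k,2]) if k.sum() else "")
E
```

```text
[0.4457 0.1483 0.0657] [-3.9333 -7.4299 -1.1004]
-80 0 
-70 0 
-60 0 
-50 2423 73.69099832894902
-40 2437 70.75351662091815
-30 2459 67.82774892864634
-20 2509 64.88750014089203
-10 2492 61.97482534242137
0 2383 59.02901605835917
10 2429 56.05626559402953
20 2513 53.59245341367053
30 2371 51.17102258720853
```

Call:
send_rows(
  grip=[0,0,0,0,0,0,0,0],
  slide=[
    [0.003,0.003,0.007],
    [0.005,0.005,0.014],
    [0.006,0.006,0.02],
    [0.01,0.01,0.029],
    [0.014,0.014,0.036],
    [0.018,0.018,0.042],
    [0.022,0.022,0.047],
    [0.024,0.024,0.049],
  ],
  spin=[0,0,0,0,0,0,0,0],
)

```text
time: 8.5
tool_pos: [0.4717, 0.1733, 0.1164]
orientation: [0.0, 0.924, 0.382, -0.001]
contact_force: [-2.1, -2.4, 3.2]
gripper_width: 0.0004
grasp_force: 1.7
```

```bash
cat > pan.py <<'E'
from h import *
import sys
np.set_printoptions(precision=4,suppress=True)
s=sense();print(s["tool_pos"],s["contact_force"])
p=camera_params("wrist");im,D=shot("wrist",sys.argv[1])
P,u,v=cloud("wrist",D,p)
a=np.pi/4;S=np.c_[(P[:,0]-.5011)*np.cos(a)+(P[:,1]-.1999)*np.sin(a),-(P[:,0]-.5011)*np.sin(a)+(P[:,1]-.1999)*np.cos(a),P[:,2]]*1000
m=(abs(S[:,1])<50)&(v<235)&(S[:,2]>8)
for x in range(-80,100,10):
    k=m&(abs(S[:,0]-x)<3)
    if k.sum()>20: print(x,k.sum(),np.percentile(S[k,2],[5,50,95]))
E
python3 pan.py w5
```

```text
[0.4717 0.1733 0.1164] [-2.147  -2.3802  3.1586]
-20 2177 [119.1327 122.1992 124.8413]
-10 2720 [105.2265 109.5332 113.6131]
0 2208 [91.0749 95.27   99.3389]
10 1843 [76.9445 81.0937 84.9565]
20 1494 [62.9485 66.9345 70.7776]
30 1305 [49.9662 54.3265 58.0658]
40 953 [11.069  12.2474 13.3465]
50 598 [10.0071 11.76   13.0624]
```

Call:
send_rows(
  grip=[0,0,0,0,0,0,0,0],
  slide=[
    [0.003,0.003,0.003],
    [0.006,0.006,0.005],
    [0.01,0.01,0.008],
    [0.014,0.014,0.01],
    [0.018,0.018,0.012],
    [0.022,0.022,0.014],
    [0.022,0.022,0.014],
    [0.022,0.022,0.014],
  ],
  spin=[0,0,0,0,0,0,0,0],
)

```text
time: 9.55
tool_pos: [0.4938, 0.1957, 0.1296]
orientation: [-0.0, 0.924, 0.382, -0.0]
contact_force: [-0.2, -0.0, -0.6]
gripper_width: 0.0002
grasp_force: 0.0
```

```bash
python3 pan.py w6
```

```text
[0.4938 0.1957 0.1296] [-0.2157 -0.0311 -0.6444]
-40 553 [11.3038 12.3847 21.4676]
-30 584 [11.2624 12.2913 13.3839]
-20 587 [11.2283 12.2181 13.3432]
-10 614 [11.8491 23.9204 25.1175]
0 628 [12.2238 13.3803 14.5079]
10 716 [11.3463 12.9547 14.273 ]
20 106 [11.1354 12.2866 13.4738]
30 629 [54.3361 58.6371 66.4163]
40 774 [79.6151 87.0051 93.9706]
50 1371 [106.4731 114.7599 121.5841]
60 2694 [133.7023 139.6756 141.1192]
```

View pics/w6.png

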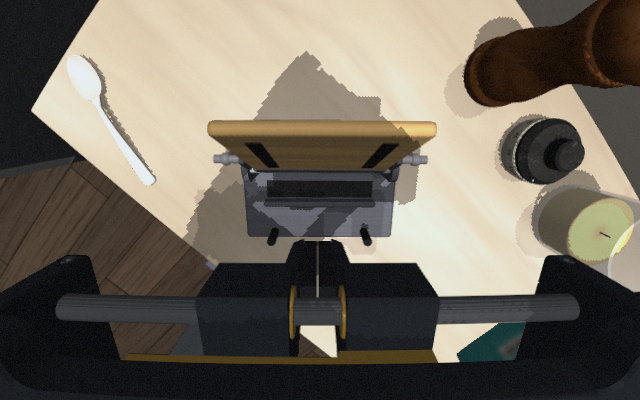

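The panel is fully open: the picture shows it at (320,140) and the depth slope gives 70°. The lip at (318,203) has not moved. Next I'll go over to the dock.

Call:
send_rows(
  grip=[0,0,0,0,0,100,100,100],
  slide=[
    [-0.01,-0.01,0.06],
    [-0.01,-0.01,0.12],
    [-0.01,-0.01,0.18],
    [-0.01,-0.03,0.24],
    [-0.02,-0.08,0.27],
    [-0.03,-0.14,0.28],
    [-0.04,-0.2,0.28],
    [-0.04,-0.26,0.28],
  ],
  spin=[0,0,0,0.1,0.2,0.3,0.4,0.5],
)

```text
time: 10.6
tool_pos: [0.4531, -0.0659, 0.4102]
orientation: [0.001, 0.8, 0.6, 0.0]
contact_force: [0.8, -0.3, 0.6]
gripper_width: 0.0279
grasp_force: 0.0
```

Call:
send_rows(
  grip=[100,100,100,100,100,100,100,100],
  slide=[
    [0,-0.06,0],
    [0,-0.12,0],
    [0,-0.18,0],
    [0,-0.24,0],
    [0,-0.3,0],
    [0,-0.36,0],
    [0,-0.42,0],
    [0,-0.445,0],
  ],
  spin=[0.1,0.2,0.285,0.285,0.285,0.285,0.285,0.285],
)

```text
time: 11.6
tool_pos: [0.4526, -0.5124, 0.408]
orientation: [-0.001, 0.709, 0.705, 0.0]
contact_force: [-0.6, 1.1, -0.1]
gripper_width: 0.0881
grasp_force: 0.0
```

```bash
python3 - <<'E'
from h import *
np.set_printoptions(precision=4,suppress=True)
s=sense();print(s["tool_pos"],s["orientation"],s["q"])
p=camera_params("wrist");im,D=shot("wrist","w7")
for l in "dock tablet tablet_top books_end".split():
    for r in place_of(l,"wrist")[:2]:
        print(l,np.round(r["xy"]),round(r["confidence"],2),at_z("wrist",r["xy"],{"tablet":.012,"tablet_top":.19}.get(l,0),p),at_d("wrist",r["xy"],D,p))
E
```

```text
[ 0.4526 -0.5124  0.408 ] [-0.001   0.7088  0.7054  0.    ] [-1.0202  0.3558  1.0746 -0.0004  1.7131 -1.0154]
dock [315.  93.] 0.94 [ 0.4469 -0.391   0.    ] [ 0.4478 -0.3993  0.0994]
tablet [312.  92.] 0.89 [ 0.4418 -0.3917  0.012 ] [ 0.4427 -0.3956  0.0599]
tablet_top [326.  77.] 0.61 [ 0.4619 -0.3889  0.19  ] [ 0.4619 -0.3891  0.1917]
```

View pics/w7.png

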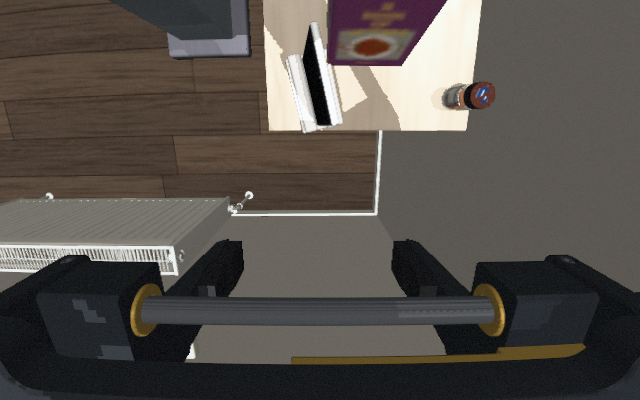

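The picture shows the tablet as a dark strip from (315,25) to (330,123), yawed, with the purple book right beside it at (330–430, 0–65). I'll fit its line from depth.

```bash
python3 - <<'E'
from h import *
np.set_printoptions(precision=4,suppress=True)
p=camera_params("wrist");D=np.load("pics/w7.npy")
P,u,v=cloud("wrist",D,p)
m=(u>280)&(u<350)&(v<135)&(P[:,1]>-.47)
for lo,hi in((.187,.2),(.17,.18),(.15,.16),(.12,.13),(.062,.069),(.031,.036)):
    k=m&(P[:,2]>lo)&(P[:,2]<hi)&(P[:,0]<.5)
    if k.sum()>20:
        Q=P[k][:,:2];l=cv2.fitLine(Q.astype(np.float32),cv2.DIST_HUBER,0,1e-4,1e-4).ravel()
        t=(Q-l[2:])@l[:2];e=[l[2:]+l[:2]*t.min(),l[2:]+l[:2]*t.max()]
        print(lo,k.sum(),rect(P[k]),"line deg",np.degrees(np.arctan2(l[1],l[0])),e)
b=(P[:,2]>.2)&(P[:,2]<.33)&(u>320)&(u<460)&(v<90)
print("book",P[b].min(0),P[b].max(0))
for z in(.2,.22,.24,.26,.28):
    k=b&(abs(P[:,2]-z)<.01); print(z,k.sum(),P[k].min(0) if k.sum() else"",P[k].max(0) if k.sum() else"")
E
```

```text
0.187 956 (array([ 461.7, -383.2]), array([ 11.3, 119.2]), 13.2) line deg -76.80309 [array([ 0.4479, -0.3252]), array([ 0.4751, -0.4413])]
0.17 215 (array([ 459.7, -367.7]), array([142.6,  43.2]), 81.6) line deg 79.61916 [array([ 0.4527, -0.4381]), array([ 0.4783, -0.2985])]
0.15 200 (array([ 457.6, -368. ]), array([141.2,  48.8]), 79.6) line deg 78.947975 [array([ 0.4501, -0.4382]), array([ 0.4771, -0.2999])]
0.12 175 (array([ 455.7, -371.3]), array([133.9,  53.3]), 76.3) line deg 75.59715 [array([ 0.4461, -0.4376]), array([ 0.4793, -0.3083])]
0.062 75 (array([ 462.3, -353.3]), array([183.5,  64.7]), 81.5) line deg 85.831825 [array([ 0.4571, -0.4464]), array([ 0.4706, -0.2616])]
0.031 759 (array([ 456.8, -361.5]), array([ 93.6, 176. ]), 13.7) line deg -76.327194 [array([ 0.4042, -0.2837]), array([ 0.4458, -0.4548])]Traceback (most recent call last):
  File "<stdin>", line 13, in <module>
    return umr_minimum(a, axis, None, out, keepdims, initial, where)
ValueError: zero-size array to reduction operation minimum which has no identity
```

```bash
python3 - <<'E'
from h import *
np.set_printoptions(precision=4,suppress=True)
p=camera_params("wrist");D=np.load("pics/w7.npy")
P,u,v=cloud("wrist",D,p)
b=(u>325)&(u<440)&(v<64);print(b.sum(),np.percentile(P[b],[1,50,99],axis=0))
k=b&(P[:,2]>np.percentile(P[b,2],97)-.01);print(rect(P[k]))
# side camera
D=np.load("pics/side0.npy");q=camera_params("side");P,u,v=cloud("side",D,q)
b=(P[:,0]>.45)&(P[:,0]<.68)&(P[:,1]>-.36)&(P[:,1]<-.05)&(P[:,2]<.33)
for y in np.arange(-.36,-.05,.02):
    k=b&(abs(P[:,1]-y)<.01); print(round(y,2),k.sum(),P[k,2].max() if k.sum() else "",P[k,0].min() if k.sum() else "")
E
```

```text
7263 [[ 0.4682 -0.3389  0.0003]
 [ 0.544  -0.3134  0.1112]
 [ 0.669  -0.2692  0.1827]]
(array([ 517.3, -308.1]), array([151.6,  63.3]), 26.2)
-0.36 189 0.19397405437556414 0.4520949601206452
-0.34 613 0.1937553377228185 0.4501549483551526
-0.32 738 0.18694206911938444 0.4518247274313271
-0.3 574 0.19706442959684015 0.45194075435551323
-0.28 459 0.21063334145841256 0.45000068877630633
-0.26 286 0.21239275098362836 0.45052543653795385
-0.24 843 0.24065454819968474 0.4503034653084789
-0.22 319 0.2406050111040622 0.45128136021715526
-0.2 128 0.2360898185329508 0.4660516501262662
-0.18 229 0.23558098153559956 0.4500003696777176
-0.16 1132 0.28686022004339856 0.45198380420980394
-0.14 242 0.2878252498034893 0.45002075146475523
-0.12 24 0.005997958843365604 0.6611798309844574
-0.1 256 0.24745776151247953 0.47292455588661547
-0.08 273 0.24653308319284864 0.4722914022466555
-0.06 26 0.239067115348333 0.4915155519614013
```

Call:
send_rows(
  grip=[60,60,60,60,60,60,60,60],
  slide=[
    [0.008,0.04,0],
    [0.008,0.09,-0.02],
    [0.008,0.129,-0.06],
    [0.008,0.129,-0.11],
    [0.008,0.129,-0.15],
    [0.008,0.129,-0.17],
    [0.008,0.129,-0.17],
    [0.008,0.129,-0.17],
  ],
  spin=[0.08,0.16,0.235,0.235,0.235,0.235,0.235,0.235],
)

```text
time: 12.85
tool_pos: [0.4626, -0.3801, 0.2415]
orientation: [0.001, 0.62, 0.785, -0.0]
contact_force: [-0.1, 0.3, 0.1]
gripper_width: 0.0528
grasp_force: 0.0
```

```bash
python3 - <<'E'
from h import *
np.set_printoptions(precision=4,suppress=True)
s=sense();print(s["tool_pos"],s["orientation"],s["gripper_width"])
p=camera_params("wrist");im,D=shot("wrist","w8");P,u,v=cloud("wrist",D,p)
k=(P[:,2]>.184)&(P[:,2]<.2)&(P[:,0]>.42)&(P[:,0]<.5)&(P[:,1]<-.32)&(P[:,1]>-.47)
print(k.sum(),rect(P[k]) if k.sum()>20 else "",u[k].min(),u[k].max(),v[k].min(),v[k].max())
E
```

```text
[ 0.4626 -0.3801  0.2415] [ 0.0012  0.6197  0.7848 -0.0002] 0.05277931255228078
2073 (array([ 459.3, -385.1]), array([ 11.4, 115.8]), 13.5) 306 321 152 296
```

View pics/w8.png

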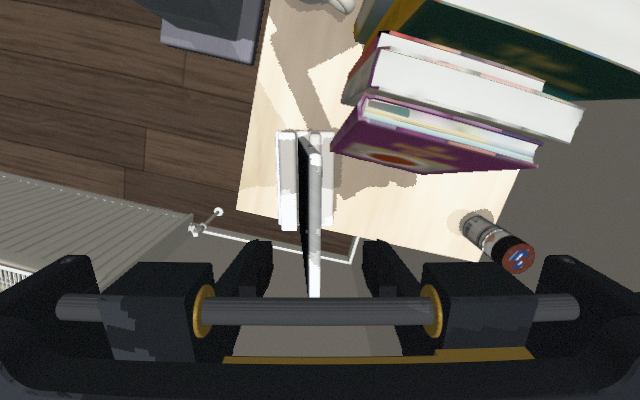

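The picture shows the tablet's top edge at columns 306–321, between the fingers at 272 and 363, and aligned with them. I'll go down and close.

Call:
send_rows(
  grip=[60,60,60,60,0,0,0,0],
  slide=[
    [-0.003,-0.004,-0.03],
    [-0.003,-0.004,-0.055],
    [-0.003,-0.004,-0.067],
    [-0.003,-0.004,-0.067],
    [-0.003,-0.004,-0.067],
    [-0.003,-0.004,-0.067],
    [-0.003,-0.004,-0.067],
    [-0.003,-0.004,-0.067],
  ],
  spin=[0,0,0,0,0,0,0,0],
)

```text
time: 13.9
tool_pos: [0.4591, -0.3844, 0.173]
orientation: [0.0, 0.62, 0.784, -0.0]
contact_force: [-0.3, 0.2, 0.2]
gripper_width: 0.0156
grasp_force: 0.0
```

Call:
send_rows(
  grip=[0,0,0,0,0,0,0,0],
  slide=[
    [0,0,0],
    [0,0,0],
    [0,0,0],
    [0,0,0.005],
    [0,0,0.012],
    [0,0,0.022],
    [0,0,0.035],
    [0,0,0.05],
  ],
  spin=[0,0,0,0,0,0,0,0],
)

```text
time: 14.9
tool_pos: [0.4593, -0.3843, 0.224]
orientation: [0.0, 0.62, 0.785, 0.0]
contact_force: [-2.1, -0.2, -5.4]
gripper_width: 0.01
grasp_force: 28.4
```

Call:
send_rows(
  grip=[0,0,0,0,0,0,0,0],
  slide=[
    [0,0,0.04],
    [-0.02,0,0.08],
    [-0.05,0.01,0.11],
    [-0.08,0.04,0.11],
    [-0.09,0.09,0.11],
    [-0.09,0.14,0.11],
    [-0.09,0.2,0.11],
    [-0.09,0.25,0.11],
  ],
  spin=[0,0,0,0,0,0,0,0],
)

```text
time: 15.9
tool_pos: [0.3694, -0.1323, 0.3345]
orientation: [0.002, 0.62, 0.785, 0.001]
contact_force: [1.9, -0.1, -4.3]
gripper_width: 0.0099
grasp_force: 30.0
```

Call:
send_rows(
  grip=[0,0,0,0,0,0,0,0],
  slide=[
    [0,0.05,0],
    [0,0.1,0],
    [0.01,0.15,0],
    [0.03,0.2,0],
    [0.055,0.25,0],
    [0.08,0.29,0],
    [0.105,0.32,0],
    [0.12,0.337,0],
  ],
  spin=[0.07,0.14,0.21,0.28,0.35,0.42,0.49,0.555],
)

```text
time: 16.9
tool_pos: [0.49, 0.2052, 0.3343]
orientation: [0.001, 0.379, 0.925, 0.001]
contact_force: [-0.3, -1.6, -4.5]
gripper_width: 0.0102
grasp_force: 30.0
```

```bash
python3 - <<'E'
from h import *
np.set_printoptions(precision=4,suppress=True)
s=sense();print(s["tool_pos"],s["orientation"],s["gripper_width"],s["contact_force"])
p=camera_params("wrist");im,D=shot("wrist","w9")
ims,Ds=shot("scene","s9");imd,Dd=shot("side","d9")
for c in("scene","side","wrist"):
  for l in "tablet tablet_top stand_ledge stand_hinge".split():
    for r in place_of(l,c)[:1]: print(c,l,np.round(r["xy"]),round(r["confidence"],2))
a=cv2.resize(cv2.imread("pics/s9.png")[140:340,180:430],(500,400))
b=cv2.resize(cv2.imread("pics/d9.png")[90:240,240:390],(300,300))
w=cv2.resize(cv2.imread("pics/w9.png"),(300,188))
o=np.zeros((500,800,3),np.uint8);o[:400,:500]=a;o[:300,500:]=b;o[300:488,500:]=w
cv2.imwrite("pics/c9.png",o)
E
```

```text
[0.49   0.2052 0.3343] [0.0009 0.3794 0.9252 0.0015] 0.010158012104372505 [-0.2554 -1.618  -4.5471]
scene tablet [279. 241.] 0.94
scene tablet_top [274. 201.] 0.72
scene stand_ledge [280. 266.] 0.57
scene stand_hinge [270. 260.] 0.8
side tablet [302. 152.] 0.83
side tablet_top [301. 116.] 0.62
side stand_ledge [308. 175.] 0.86
side stand_hinge [313. 170.] 0.67
wrist tablet_top [318. 286.] 0.66
wrist stand_ledge [323. 172.] 0.88
wrist stand_hinge [337. 179.] 0.72
```

View pics/c9.png

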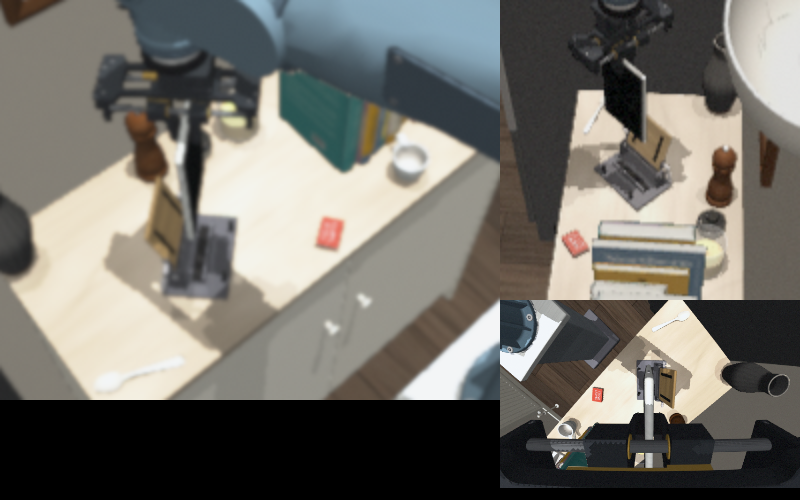

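The pictures show the upright tablet held above and a little in front of the open stand, with the black screen toward the front. I'll triangulate the tablet and the ledge.

```bash
cat > tri.py <<'E'
from h import *
def tri(a,b):
    (o1,d1),(o2,d2)=ray("scene",a),ray("side",b);d1/=np.linalg.norm(d1);d2/=np.linalg.norm(d2)
    t=np.linalg.lstsq(np.c_[d1,-d2],o2-o1,rcond=None)[0];p,q=o1+d1*t[0],o2+d2*t[1];return (p+q)/2,np.linalg.norm(p-q)
a=np.pi/4;R=np.array([[np.cos(a),np.sin(a),0],[-np.sin(a),np.cos(a),0],[0,0,1]])
st=lambda P:((np.asarray(P)-[.5011,.1999,0])@R.T*1000).round(1)
E
python3 - <<'E'
from tri import *
for n,x,y in(("tab",(279,241),(302,152)),("top",(274,201),(301,116)),("ledge",(280,266),(308,175)),("hinge",(270,260),(313,170))):
    P,e=tri(x,y);print(n,P.round(4),round(e,4),st(P))
print("tcp",st(sense()["tool_pos"]))
for c,n in(("scene","s9"),("side","d9"),("wrist","w9")):
    D=np.load(f"pics/{n}.npy");im=cv2.imread(f"pics/{n}.png")
    if c=="wrist":
        P,u,v=cloud(c,D,camera_params(c))
    else: P,u,v=cloud(c,D,camera_params(c))
    S=st(P);d=im[v,u].max(1)
    m=(abs(S[:,0]+2)<35)&(abs(S[:,1])<70)&(S[:,2]>150)&(S[:,2]<310)
    for z in range(160,320,20):
        k=m&(abs(S[:,2]-z)<6)
        if k.sum()>3: print(c,z,k.sum(),np.percentile(S[k,0],[10,50,90]),S[k,1].min(),S[k,1].max())
    if c=="wrist":
        for z in(12,24):
            k=(abs(S[:,0])<55)&(abs(S[:,1])<78)&(abs(S[:,2]-z)<3);print(z,k.sum(),rect(P[k]),st([*(rect(P[k])[0]/1000),0]))
E
```

```text
tab [0.4907 0.2022 0.1734] 0.0051 [ -5.7   9.  173.4]
top [0.4882 0.2058 0.3609] 0.0119 [ -5.   13.3 360.9]
ledge [0.5079 0.2058 0.0176] 0.0163 [ 9.  -0.6 17.6]
hinge [0.5315 0.221  0.0374] 0.0095 [36.4 -6.6 37.4]
tcp [ -6.7  10.4 332.8]
scene 180 22 [-10.69 -10.25  -8.7 ] -45.8 69.6
scene 200 33 [-10.88 -10.2   -8.2 ] -35.4 69.8
scene 220 34 [-10.7  -10.2   -9.09] -45.7 69.7
scene 240 35 [-10.76 -10.1   -8.12] -36.8 69.4
scene 260 37 [-10.8  -10.1   -4.82] -39.2 69.9
scene 280 28 [-10.59 -10.2   -5.95] -13.8 69.7
scene 300 29 [-10.8 -10.2  -3.3] 7.9 69.3
side 180 32 [-8.15 -5.65 -3.9 ] -50.9 69.1
side 200 39 [-8.76 -6.8  -4.12] -51.6 67.6
side 220 44 [-8.64 -7.35 -5.13] -50.2 63.4
side 240 47 [-8.64 -6.9  -4.52] -51.5 66.0
side 260 49 [-9.02 -6.8  -4.88] -51.3 62.2
side 280 47 [-8.4  -6.8  -4.76] -53.8 64.0
side 300 46 [-8.75 -7.2  -5.  ] -51.2 62.5
wrist 180 7 [-12.34  -9.8   -6.96] 67.6 68.8
wrist 200 11 [-13.6  -8.8  -5.9] 64.9 68.8
wrist 220 10 [-13.2  -10.15  -6.91] 66.0 68.7
wrist 240 13 [-12.74  -8.7   -5.58] 66.2 68.7
wrist 260 20 [-12.57  -8.7   -5.54] 65.4 68.7
wrist 280 28 [-13.36  -9.05  -5.27] 64.8 68.7
wrist 300 32 [-13.08  -9.    -4.91] 64.5 69.4
12 2111 (array([498.5, 197.3]), array([ 97.2, 145.2]), 44.1) [-3.7 -0.   0. ]
24 18 (array([492.4, 187.6]), array([ 66.6, 118.1]), 48.5) [-14.8  -2.5   0. ]
```

Call:
send_rows(
  grip=[0,0,0,0,0,0,0,0],
  slide=[
    [0.01,0.001,0],
    [0.015,0.002,-0.02],
    [0.015,0.002,-0.06],
    [0.015,0.002,-0.1],
    [0.015,0.002,-0.12],
    [0.015,0.002,-0.13],
    [0.015,0.002,-0.13],
    [0.015,0.002,-0.13],
  ],
  spin=[0,0,0,0,0,0,0,0],
)

```text
time: 18.65
tool_pos: [0.5049, 0.2049, 0.2039]
orientation: [0.001, 0.381, 0.924, 0.001]
contact_force: [-0.5, -0.4, -4.2]
gripper_width: 0.0095
grasp_force: 30.0
```

```bash
python3 - <<'E'
from tri import *
s=sense();print("tcp",st(s["tool_pos"]),s["contact_force"])
for c,n in(("scene","sA"),("side","dA")):
    im,D=shot(c,n);P,u,v=cloud(c,D,camera_params(c));S=st(P)
    m=(abs(S[:,0]-3)<22)&(abs(S[:,1])<75)
    for z in(60,90,120,150,180):
        k=m&(abs(S[:,2]-z)<8)
        if k.sum()>3: print(c,z,k.sum(),np.percentile(S[k,0],[10,50,90]),S[k,1].min(),S[k,1].max())
print([place_of(l,"side")[:1] for l in("tablet","stand_ledge")])
a=cv2.resize(cv2.imread("pics/sA.png")[200:310,230:340],(400,400))
b=cv2.resize(cv2.imread("pics/dA.png")[120:210,260:350],(400,400))
cv2.imwrite("pics/cA.png",np.hstack([a,b]))
E
```

```text
tcp [  6.2   0.8 203.9] [-0.45574193 -0.3886976  -4.20518432]
scene 60 35 [-1.7  -1.1  15.38] -51.4 61.8
scene 90 39 [-1.9  -1.4   3.88] -55.0 60.4
scene 120 36 [-1.9  -1.5   1.95] -53.0 59.0
scene 150 31 [-1.7 -1.3  4. ] -21.6 60.3
scene 180 30 [-1.71 -1.15  6.04] 1.4 61.2
side 60 54 [1.33 3.25 7.36] -64.1 52.3
side 90 51 [1.2 2.8 5. ] -65.1 50.5
side 120 46 [1.3  2.85 6.2 ] -61.6 47.0
side 150 52 [1.31 3.45 5.79] -63.5 58.8
side 180 35 [1.06 3.2  5.56] -61.7 45.2
[[{'xy': [306.9, 172.8], 'confidence': 0.56}], [{'xy': [309.1, 174.8], 'confidence': 0.95}]]
```

View pics/cA.png

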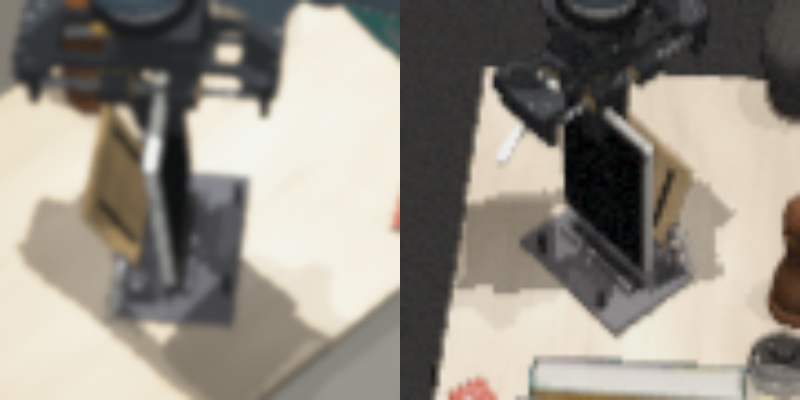

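The picture shows the tablet just above the ledge behind the lip, centred, with the screen to the front. I'll lower it gently.

Call:
send_rows(
  grip=[0,0,0,0,0,0,0,0],
  slide=[
    [0.001,0.001,-0.006],
    [0.001,0.001,-0.012],
    [0.001,0.001,-0.017],
    [0.001,0.001,-0.021],
    [0.001,0.001,-0.024],
    [0.001,0.001,-0.026],
    [0.001,0.001,-0.027],
    [0.001,0.001,-0.027],
  ],
  spin=[0,0,0,0,0,0,0,0],
)

```text
time: 19.85
tool_pos: [0.505, 0.2057, 0.1758]
orientation: [0.0, 0.381, 0.924, 0.0]
contact_force: [-0.7, -0.5, -4.0]
gripper_width: 0.0097
grasp_force: 30.0
```

Call:
send_rows(
  grip=[0,0,0,0,0,0,0,0],
  slide=[
    [0,0,-0.0005],
    [0,0,-0.001],
    [0,0,-0.0015],
    [0,0,-0.002],
    [0,0,-0.0025],
    [0,0,-0.003],
    [0,0,-0.003],
    [0,0,-0.003],
  ],
  spin=[0,0,0,0,0,0,0,0],
)

```text
time: 20.85
tool_pos: [0.5054, 0.2061, 0.1738]
orientation: [0.0, 0.381, 0.924, 0.001]
contact_force: [-3.3, 0.7, 4.6]
gripper_width: 0.0097
grasp_force: 30.0
```

Call:
send_rows(
  grip=[30,30,30,30,30,30,30,30],
  slide=[
    [0,0,0],
    [0,0,0],
    [0,0,0],
    [0,0,0],
    [0,0,0],
    [0,0,0],
    [0.001,0.001,0],
    [0.002,0.002,0],
  ],
  spin=[0,0,0,0,0,0,0,0],
)

```text
time: 21.85
tool_pos: [0.5071, 0.2078, 0.1727]
orientation: [0.0, 0.382, 0.924, 0.0]
contact_force: [0.7, -0.4, 0.1]
gripper_width: 0.0266
grasp_force: 0.0
```

Call:
send_rows(
  grip=[30,30,30,30,30,30,30,30],
  slide=[
    [0.002,0.002,0],
    [0.004,0.004,0],
    [0.006,0.006,0],
    [0.008,0.008,0],
    [0.01,0.01,0],
    [0.012,0.012,0],
    [0.014,0.014,-0.001],
    [0.016,0.016,-0.001],
  ],
  spin=[0,0,0,0,0,0,0,0],
)

```text
time: 22.85
tool_pos: [0.5231, 0.2238, 0.1716]
orientation: [-0.0, 0.382, 0.924, -0.0]
contact_force: [0.3, -0.8, -0.0]
gripper_width: 0.0265
grasp_force: 0.1
```

```bash
cat > chk.py <<'E'
from tri import *
import sys
s=sense();print("tcp",st(s["tool_pos"]),s["contact_force"].round(1),s["gripper_width"])
for c in("scene","side"):
    im,D=shot(c,c+sys.argv[1]);P,u,v=cloud(c,D,camera_params(c));S=st(P)
    m=(abs(S[:,0]-40)<70)&(abs(S[:,1])<62)
    for z in range(30,200,20):
        k=m&(abs(S[:,2]-z)<6)
        if k.sum()>3: print(c,z,k.sum(),np.percentile(S[k,0],[10,50,90]).round(1),S[k,1].min(),S[k,1].max())
E
python3 chk.py B
```

```text
tcp [ 32.4   1.4 171.6] [ 0.3 -0.8 -0. ] 0.02648420690582253
scene 30 81 [-11.6   1.7   4.6] -58.8 61.5
scene 50 67 [ 5.3  6.8 26.8] -57.2 61.8
scene 70 69 [ 8.9 11.2 34.9] -56.7 60.8
scene 90 76 [12.8 14.8 42.5] -54.7 61.0
scene 110 64 [17.4 19.1 50.1] -20.6 61.1
scene 130 77 [21.4 27.4 58.9] -8.6 61.5
scene 150 49 [25.1 26.4 29.3] -18.2 61.4
scene 170 65 [11.4 30.4 45. ] -36.8 59.9
scene 190 123 [33.1 38.1 45.9] -23.1 60.2
side 30 61 [-7.   6.1 11.2] -61.8 53.0
side 50 50 [ 8.5 11.4 23. ] -60.8 58.0
side 70 49 [12.9 15.2 34.4] -61.7 53.3
side 90 56 [16.4 19.2 43.2] -60.7 56.2
side 110 52 [20.2 24.  52. ] -61.0 48.6
side 130 56 [23.5 27.7 59. ] -61.9 51.4
side 150 30 [28.5 30.6 34.2] -61.1 46.6
side 170 39 [13.1 34.5 38.3] -61.4 9.2
side 190 57 [ 8.2 40.5 49.7] -61.4 8.0
```

The tablet is leaning back 12° and following the fingers. Continuing.

Call:
send_rows(
  grip=[30,30,30,30,30,30,30,30],
  slide=[
    [0.003,0.003,0],
    [0.006,0.006,0],
    [0.009,0.009,-0.001],
    [0.012,0.012,-0.001],
    [0.015,0.015,-0.001],
    [0.018,0.018,-0.001],
    [0.021,0.021,-0.001],
    [0.022,0.022,-0.001],
  ],
  spin=[0,0,0,0,0,0,0,0],
)

```text
time: 23.95
tool_pos: [0.5452, 0.2459, 0.1707]
orientation: [0.0, 0.381, 0.924, 0.0]
contact_force: [0.2, 0.3, 0.2]
gripper_width: 0.0265
grasp_force: 0.1
```

```bash
python3 chk.py C
```

```text
tcp [ 63.7   1.4 170.7] [0.2 0.3 0.2] 0.026534386750880632
scene 30 120 [-11.   -2.1   2.1] -52.9 61.8
scene 50 96 [ 5.2  8.1 18.2] -60.1 61.9
scene 70 104 [13.4 16.5 20.7] -58.5 60.9
scene 90 92 [23.1 25.8 29.1] -55.5 61.2
scene 110 101 [31.8 34.4 38.2] -56.5 60.3
scene 130 80 [40.2 42.9 47.6] -31.0 60.9
scene 150 55 [49.5 52.  54.5] 1.4 60.4
scene 170 108 [54.4 61.2 74.3] -30.9 61.1
scene 190 31 [37.3 75.8 87.2] -5.9 15.0
side 30 77 [-7.7  3.   9.2] -61.5 52.8
side 50 63 [ 7.9 11.7 16.7] -61.9 59.0
side 70 69 [16.9 21.8 27.7] -61.6 54.5
side 90 67 [25.4 30.  33.6] -61.8 54.1
side 110 59 [34.5 38.7 42.7] -60.9 57.4
side 130 57 [43.6 47.8 52.1] -60.8 32.0
side 150 43 [51.3 55.5 60.7] -61.0 33.8
side 170 60 [42.8 65.5 77.1] -61.6 8.8
side 190 26 [37.4 72.  87.4] -45.1 6.4
```

The tablet leans about 24° and rests on the panel, clear of both fingers. I'll open and lift away.

Call:
send_rows(
  grip=[60,60,60,60,60,60,60,60],
  slide=[
    [0,0,0],
    [0,0,0],
    [0,0,0],
    [0,0,0.01],
    [0,0,0.03],
    [0,0,0.07],
    [0,0,0.12],
    [0,0,0.17],
  ],
  spin=[0,0,0,0,0,0,0,0],
)

```text
time: 25.05
tool_pos: [0.5448, 0.2456, 0.343]
orientation: [0.0, 0.381, 0.924, 0.0]
contact_force: [1.1, 0.2, -0.1]
gripper_width: 0.0531
grasp_force: 0.0
```

```bash
python3 chk.py D; python3 - <<'E'
import cv2,numpy as np
a=cv2.resize(cv2.imread("pics/sceneD.png")[200:310,230:340],(400,400))
b=cv2.resize(cv2.imread("pics/sideD.png")[120:210,260:350],(400,400))
cv2.imwrite("pics/cD.png",np.hstack([a,b]))
E
```

```text
tcp [ 63.2   1.5 343. ] [ 1.1  0.2 -0.1] 0.05308423444893217
scene 30 116 [-11.1  -2.3   1.6] -55.6 61.7
scene 50 93 [ 5.1  7.9 20. ] -55.9 61.8
scene 70 94 [14.3 16.9 22.2] -56.9 61.0
scene 90 95 [22.9 25.7 30.6] -54.1 61.9
scene 110 103 [31.3 34.5 38.2] -57.3 61.2
scene 130 95 [40.6 43.3 46.3] -55.3 61.4
scene 150 103 [49.2 52.  55.1] -58.5 61.0
scene 170 115 [58.5 61.3 65.3] -56.4 60.6
side 30 71 [-9.1  2.9  7.9] -61.8 56.2
side 50 69 [ 7.8 11.9 19.3] -61.9 59.3
side 70 65 [17.5 21.7 26.1] -61.8 53.9
side 90 60 [26.5 29.8 34.4] -61.5 51.4
side 110 63 [35.1 38.7 43.2] -60.6 57.5
side 130 63 [44.  47.4 52.4] -61.7 55.9
side 150 71 [52.7 57.2 61.4] -61.9 54.6
side 170 71 [61.8 65.9 72.7] -61.7 53.7
```

View pics/cD.png

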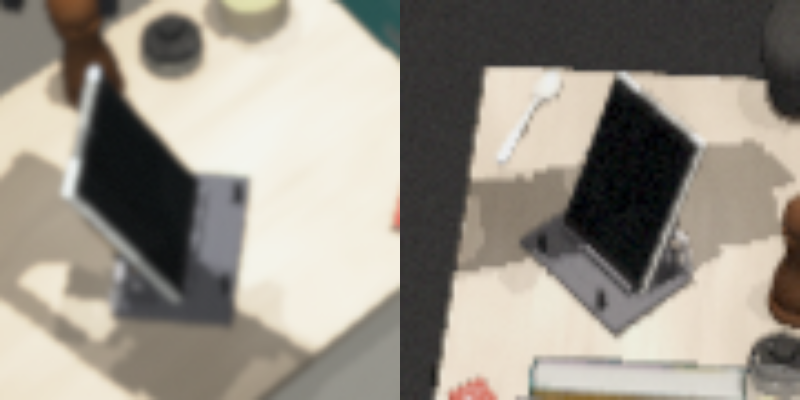

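The picture shows the tablet leaning squarely behind the lip with the screen to the front and the arm clear. I'll hand it in.

```bash
python3 -c "
from workcell import *
print(job_done())"
```

```text
the job is handed in; nothing more can be done
None
```

The stand's panel is fully open and the tablet leans about 24° against it, behind the lip, centred with its screen to the front; the arm is clear and the job is handed in (no verdict was returned).

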